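Set the length stop by clicks and load the fret stick for sawing

ROBOT

A 6-joint arm with a two-finger parallel gripper is mounted at the origin on the work surface. World frame = base frame: x ahead of the robot, y to its left, z up, the work surface at z = 0. Lengths are in m, angles in rad, forces in N, time in s.
With the tool pointing down it reaches from about 0.4 to 0.925 m from the base axis. Payload 3.4 kg.
Tool frame: the origin (TCP) lies on the centre line of the jaws, within the pads' length; the fingertips stand 14 mm ahead of it and the grasp point (between the pads) lies 5 mm behind it (tip_extent is the distance from the TCP to the fingertips, in m); z points along the fingers, y is the line along which they close (so a half turn about z gives the same grasp; the last joint's range is limited). The gripper opens to 85 mm and grips with 20 to 120 N. Pads are 22 mm wide; open, the fingers measure 114 mm over their backs; the gripper's body (76 mm by 85 mm) begins 54 mm behind the grasp point. The pads swing forward as they close: fully open they stand 13 mm farther back than shut.
Start: joints at [-1.246, 0.307, 1.506, -0, 1.328, -0.073], TCP at [0.223, -0.53, 0.245] pointing down, gripper open.
Joint ranges: [-3.12, 3.12], [-1.05, 2.28], [0.14, 2.33], [-1.42, 4.57], [0.1, 2.73], [-2.68, 2.68]. Speed limits (rad/s): [2.57, 2.57, 3.14, 3.14, 3.14, 3.14].

INTERFACE

Orientations are given as a unit quaternion [x, y, z, w].
In Python, from plant import get_obs, get_image, job_done, tip_extent gives the robot as it stands.
- The arm moves only by the tool step_arm, never from a script. Its argument "moves" is a list of rows, each a list of 3 entries, a list of its own where there are three numbers: the closure, from -1 (fully open) to 1 (shut), then the shift along the tool's x, y, z in units of 25 mm (1.0 is 25 mm), then the turn, a rotation vector about the tool's x, y, z in units of 6 degrees (1.0 is 6 degrees). A call has 1 to 20 rows; each row shifts and turns the commanded pose from where the row before left it, along the tool's axes as they then stand; what a row does not reach is not made up. A row lasts 1/10 s, in which the tool goes at most 50 mm and 8.59 degrees, less where a joint would pass 70% of its speed; a pose out of reach is approached as far as the arm can. A call is refused whole if a number of a shift passes 1 or a number of a turn 1, either way. A call with a gripper value outside its range is refused whole. The fingers move at their own pace and stop on an object; "force" is the grip in N (left out, the last holds). Time passes only in rows, so rows that do not move let the fingers close. It gives the time, the measured TCP pose, the force, the opening and the grip force at its end, in the units of the state.
- get_obs(): the state, without advancing time (a new reading comes with each control period).
- get_image(name): name is "side" or "top"; returns a dict with "color" (400x640x3 uint8, red, green, blue), "depth" (400x640 float32, m along the optical axis (not along the pixel's ray), 0 where there is no reading), "K" (3x3 intrinsics, pixels), "world_from_camera" (4x4, takes a point from camera to world coordinates). Camera axes: x right, y down, z forward; pixel columns grow to the right and rows downward; lengths in m; the calibration is good to about 2 mm. A picture is of the moment at which its call begins.
- job_done(): hands the job in; it is judged then, once.
The state is a dict: "time_s": time; "joint_positions": joint angles; "qvel": joint speeds; "effort": joint torques, N m; "eef_pos": TCP position; "tool_rot": TCP orientation; "contact_force": force on the tool from outside, world axes, zero at the start; "ft_torque": the same for the moment, N m; "grip_width": opening from 0.0 (shut) to 1.0 (fully open); "finger_force": force on a finger pad.
Only numpy, scipy, OpenCV 4.12 (cv2) and the standard library are available. Lean on these libraries where they do the work, as an engineer would, in place of code of your own. Each camera call takes 0.05 s, during which the arm holds its last target. There are 200 camera calls.

TASK

Get the saw guide ready for cutting the next fret: turn the click dial anticlockwise back to its zero stop, then clockwise exactly four clicks. Then lay the dark wooden stick flat on the infeed end of the saw guide and slide it in under the steel guide bar until its end just rests against the brass end stop, pushing gently so that the dial stays on its click. Leave the pale stick where it lies.

Things in the scene. Friction and masses are not known exactly. Their poses are not given: they have to be found in the camera images.
- saw_box: Saw guide screwed to the bench. Origin on the bench below the middle of its steel guide bar; x = feed direction, from the open infeed end to the end stop; z up. Plywood base x -200 to 150, y -65 to 65 mm; its top, the bed, is at z 18 mm. A green gear housing fills x 85 to 145, y -38 to 38 mm, up to z 71, with the dial on top.
- slot (a point): Mouth of the low slot, at saw_box x -15, y 0, z 35 mm (mid-height); axes as saw_box. Slot 39 mm wide, 34 high, under the guide bar (x -15 to 15, y -59 to 59, z 52 to 66 mm) between two posts; the channel goes on between 14 mm high rails to the end stop. Before it, cheeks 30 mm high flare out to 53 mm wide at saw_box x -39 mm.
- infeed (a point): Middle of the flat, open infeed bed, on its surface: saw_box x -120, y 0, z 18 mm; axes as saw_box. The bed is clear from saw_box x -200 to -42 mm.
- dial (a joint): Angle of the click dial, rad: 0 at its hard zero stop, growing clockwise seen from above. Clicks 20 degrees (0.349 rad) apart: 0, 0.349, ... 2.79; four clicks = 1.396. Starts on click 1, 2 or 3. The detent (0.28 N m to pass a click) pulls it into the nearest click when let go. Each click clockwise moves the end stop 5 mm on.
- dial_grip (a point): On the dial's upright axis (saw_box x 115, y 0), z 95 mm, at grip height. Black bar grip 56 long, 16 thick, z 79 to 109 mm, on a round foot 54 mm across. This point's x axis lies along the bar and turns with it; a white line on top marks the bar's -x half. At zero the bar lies along saw_box x, white line to the guide bar, at the red scale mark.
- stop_face (a point): Middle of the brass end stop's face that the stick must meet, 33 mm above the bench; x = feed direction, so the stick comes from -x. It is at saw_box x 20 mm with the dial at zero, 40 mm at four clicks. Geared to the dial: a push of more than about 18 N forces it over a click.
- dark_stick_mid (a point): Centre of the loose dark brown wooden stick, 200 long (its x), 34 wide (y), 30 mm high (z), about 150 g, lying flat on the bench (centre 15 mm up). Both ends are alike; either may go in first. Home, its centre is 100 mm before the stop face and 33 mm above the bench; 145 mm then stick out of the slot's mouth to the infeed side.
- pale_stick_mid (a point): Centre of the pale wooden stick of the same size, lying beside the dark one (either may be nearer the saw guide); to be left alone.
Things that resemble listed ones, but are neither listed nor needed, are in the scene too. There is more than one size of the part that bears dark_stick_mid; the job needs the largest.

How it is judged:
On the way, in this order (a step that is already met when the one before it is completed fails the run):
1. the dial is turned back to its zero stop (value of joint dial below 0.1 rad), for 0.1 s.
2. the dial is set on the fourth click, the slot still empty (value of joint dial between 1.2963 and 1.4963 rad and x of dark_stick_mid in the frame of saw_box below -0.115 m), for 0.3 s.
At the end, for the whole second after the job is handed in: The dial rests on the fourth click (within 0.1 rad); the dark stick lies flat on the bed under the guide bar, straight within 0.06 rad, centred within 6 mm, its end against the end stop (gap under 3.5 mm); the pale stick is within 20 mm of where it lay (value of joint dial between 1.2963 and 1.4963 rad and x of dark_stick_mid in the frame of stop_face between -0.1035 and -0.0985 m and y of dark_stick_mid in the frame of saw_box between -0.006 and 0.006 m and z of dark_stick_mid in the frame of saw_box between 0.029 and 0.037 m and angle between the x axis of dark_stick_mid and the x axis of saw_box, either way round below 0.06 rad and distance of pale_stick_mid from where it was at the start of the episode below 0.02 m); the robot touches nothing.
It fails at once if the pale stick is shifted by more than 20 mm (distance of pale_stick_mid from where it was at the start of the episode above 0.02 m).
It also fails if it takes over 67 s, if anything falls off the work surface, if the arm or the gripper's body presses on something with over 40 N, if the wrist force passes 120 N, or if a joint passes its speed limit or range.

## Working session

There is one attempt and no reset: what is moved stays moved. The work goes in short steps, Python scripts to look and compute and a tool call to move; the robot and the scene stay as the last step left them, time stands still between calls to the robot, and variables do not carry over. Pictures are saved under pics/ and viewed, at most 10 in all, crops included, and the job is handed in when it is done.

Besides the shell and the picture viewer there is one more tool, called after "Call:" in YAML: its name, and indented under it one key for each argument. step_arm: Moves the arm, as the interface text tells. Its arguments: {"type":"object","properties":{"moves":{"type":"array","items":{"type":"array"}},"force":{"type":"number"}},"required":["moves"]}

```bash
mkdir -p pics; ls
python3 - <<'E'
from plant import *
import cv2,numpy as np
print(get_obs(), tip_extent)
for n in("side","top"):
    d=get_image(n); np.savez(f"{n}0.npz",**d); cv2.imwrite(f"pics/{n}0.png",d["color"][:,:,::-1]); print(n,d["K"],d["world_from_camera"])
E
```

```text
pics
{'time_s': 0.0, 'joint_positions': array([-1.24651665e+00,  3.07558559e-01,  1.50769655e+00, -1.95020200e-06,
        1.32837673e+00, -7.35027835e-02]), 'qvel': array([ 1.24307388e-03,  9.15978309e-04,  1.06144572e-03,  1.54180366e-03,
       -5.49712800e-05,  1.45191391e-03]), 'effort': array([ 1.33230013e-03, -4.57552028e+01, -2.51915574e+01,  1.90381670e-04,
        1.31250432e-02, -9.31079427e-06]), 'eef_pos': array([ 0.22250011, -0.52947388,  0.24438054]), 'tool_rot': array([ 9.80285698e-01,  1.97582669e-01, -1.28449176e-04, -1.01146850e-03]), 'contact_force': array([-0.78438409,  0.54908335,  0.18136063]), 'ft_torque': array([-0.01296834, -0.02275588, -0.00432381]), 'finger_force': 0.0, 'grip_width': 0.9969676912668353} 0.014
side [[478.88435362   0.         319.97823246]
 [  0.         478.88435362 192.00891352]
 [  0.           0.           1.        ]] [[-0.89822798 -0.30461374  0.3168548   0.09896398]
 [-0.43951762  0.61711576 -0.65268094  0.58967075]
 [ 0.00327949 -0.72551955 -0.68819375  0.82704562]
 [ 0.          0.          0.          1.        ]]
top [[464.71980916   0.         315.98893468]
 [  0.         464.71980916 210.00341183]
 [  0.           0.           1.        ]] [[ 1.20129031e-03 -9.98757592e-01  4.98179557e-02  3.74006651e-01]
 [-9.99661016e-01  9.62678304e-05  2.60354183e-02 -1.18132740e-01]
 [-2.60078676e-02 -4.98323444e-02 -9.98418914e-01  1.14324137e+00]
 [ 0.00000000e+00  0.00000000e+00  0.00000000e+00  1.00000000e+00]]
```

View pics/top0.png

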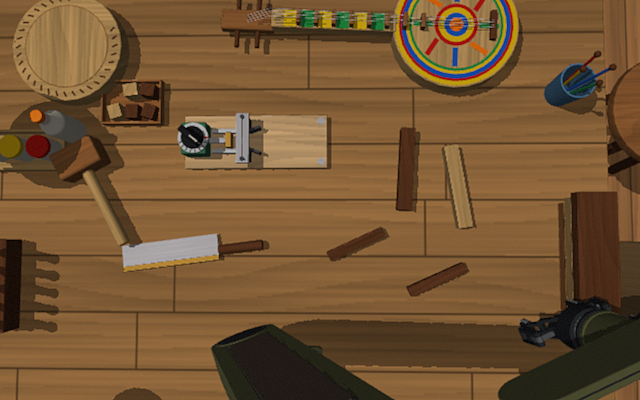

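View pics/side0.png

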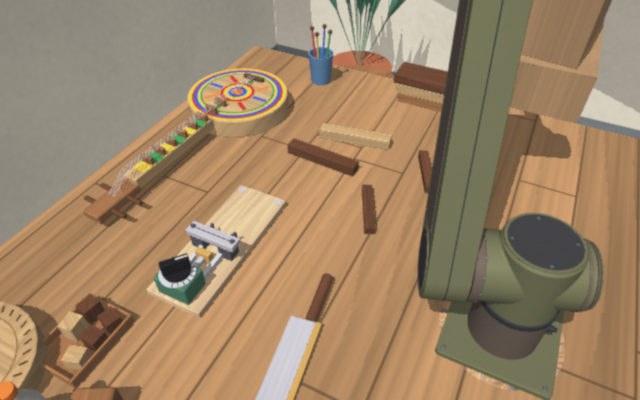

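Top view: the dark candidates are the long stick at (407,169), small sticks at (357,244) and (437,279), the lumber stack at (597,245) and the saw handle at (242,247). The long one (about 83 px, about 200 mm) at (407,169) fits. The pale stick is at (459,187). The saw guide spans (186..327, 114..167), with the dial at (193,138).

```bash
cat > h.py <<'E'
import numpy as np,cv2
def ray(d,uv,z):
    T=d["world_from_camera"];K=d["K"]
    uv=np.atleast_2d(np.array(uv,float)); p=np.c_[uv,np.ones(len(uv))]@np.linalg.inv(K).T@T[:3,:3].T
    o=T[:3,3]; return o+p*((z-o[2])/p[:,2])[:,None]
def proj(d,P):
    T=np.linalg.inv(d["world_from_camera"]);p=np.atleast_2d(P)@T[:3,:3].T+T[:3,3];p=p@np.asarray(d["K"]).T;return p[:,:2]/p[:,2:]
def cloud(d):
    h,w=d["depth"].shape;v,u=np.mgrid[:h,:w];z=d["depth"];K=d["K"]
    p=np.stack([(u-K[0,2])/K[0,0]*z,(v-K[1,2])/K[1,1]*z,z],-1)
    T=d["world_from_camera"];return p@T[:3,:3].T+T[:3,3]
def rect(P):
    (c,s,a)=cv2.minAreaRect((P[:,:2]*1000).astype(np.float32));return np.round(c,1),np.round(s,1),round(a,2)
E
python3 - <<'E'
from h import *
d=dict(np.load("top0.npz"));P=cloud(d);c=d["color"]
def box(u0,u1,v0,v1,z0,z1,zr):
    m=np.zeros(c.shape[:2],bool);m[v0:v1,u0:u1]=1;m&=(P[...,2]>z0)&(P[...,2]<z1)
    v,u=np.nonzero(m);
    print(m.sum(),np.median(P[m][:,2]),"rect by ray",rect(ray(d,np.c_[u,v],zr)))
box(390,425,115,225,.02,.045,.03)
box(436,485,135,240,.02,.045,.03)
box(172,340,105,180,.010,.028,.018)
box(172,225,105,170,.085,.125,.109)   # bar
box(172,225,105,170,.06,.125,.075)
box(225,262,105,175,.055,.075,.066) # guide bar
a=cv2.resize(c[100:180,165:345,::-1],None,fx=4.4,fy=4.4,interpolation=cv2.INTER_CUBIC)
b=cv2.resize(c[110:235,385:490,::-1],None,fx=2,fy=2)
o=np.zeros((a.shape[0]+b.shape[0],a.shape[1],3),np.uint8);o[:a.shape[0]]=a;o[a.shape[0]:,:b.shape[1]]=b
cv2.imwrite("pics/crop.png",o[:600]);print(o.shape)
E
```

```text
1217 0.029398811142324677 rect by ray (array([ 528.5, -303.1]), array([ 35.5, 199.7]), 86.57)
1267 0.02959753869113202 rect by ray (array([ 486.4, -425.5]), array([199.2,  37.2]), 9.56)
5426 0.017525570417915026 rect by ray (array([597.4,  61.1]), array([348.6, 128.8]), 89.86)
194 0.10797353024975898 rect by ray (array([594.9, 197.6]), array([62.5, 16.2]), 50.37)
893 0.07519937232168061 rect by ray (array([594.7, 199.9]), array([71.2, 73.1]), 89.81)
693 0.06546260494740674 rect by ray (array([597.3,  85.3]), array([118.7,  30.8]), 0.49)
(602, 792, 3)
```

View pics/crop.png

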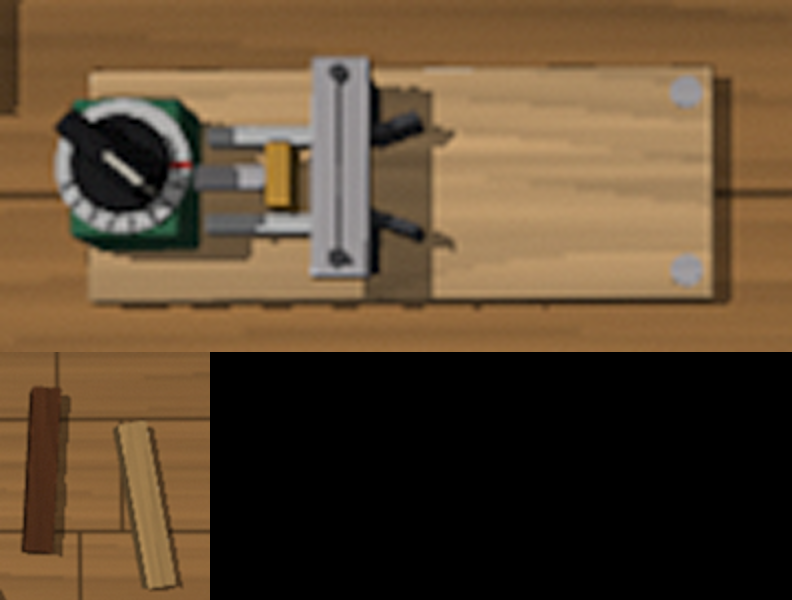

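The crop shows the guide with feed along world +y. The dial's white line runs from (105,155) to (140,187), pointing right and down, about 40° clockwise from the red mark, so it is on click 2. The dark stick is the 200 x 35 mm one, clearly not the pale one. Moving over the dial.

Call:
step_arm:
  moves:
    - [-1,[0,0,0],[0,0,-0.92]]
    - [-1,[0,0,0],[0,0,-0.92]]
    - [-1,[0,0,0],[0,0,-0.92]]
    - [-1,[0,0,0],[0,0,-0.92]]
    - [-1,[0,0,0],[0,0,-0.92]]
    - [-1,[0.97,-0.215,0],[0,0,0]]
    - [-1,[0.97,-0.215,0],[0,0,0]]
    - [-1,[0.97,-0.215,0],[0,0,0]]
    - [-1,[0.97,-0.215,0],[0,0,0]]
    - [-1,[0.97,-0.215,0],[0,0,0]]
    - [-1,[0.97,-0.215,0],[0,0,0]]
    - [-1,[0.97,-0.215,0],[0,0,0]]
    - [-1,[0.97,-0.215,0],[0,0,0]]
    - [-1,[0.97,-0.215,0],[0,0,0]]
    - [-1,[0.97,-0.215,0],[0,0,0]]
    - [-1,[0.97,-0.215,0],[0,0,0]]
    - [-1,[0.97,-0.215,0],[0,0,0]]
    - [-1,[0.97,-0.215,0],[0,0,0]]
    - [-1,[0.97,-0.215,0],[0,0,0]]
    - [-1,[0.97,-0.215,0],[0,0,0]]
  force: 40

```text
time_s: 2.1
eef_pos: [0.3926, -0.1973, 0.245]
tool_rot: [0.905, 0.426, -0.0, -0.0]
contact_force: [0.6, -0.5, -0.3]
grip_width: 1.0
finger_force: 0.0
```

Call:
step_arm:
  moves:
    - [-1,[0.97,-0.215,0],[0,0,0]]
    - [-1,[0.97,-0.215,0],[0,0,0]]
    - [-1,[0.97,-0.215,0],[0,0,0]]
    - [-1,[0.97,-0.215,0],[0,0,0]]
    - [-1,[0.97,-0.215,0],[0,0,0]]
    - [-1,[0.97,-0.215,0],[0,0,0]]
    - [-1,[0.97,-0.215,0],[0,0,0]]
    - [-1,[0.97,-0.215,0],[0,0,0]]
    - [-1,[0.97,-0.215,0],[0,0,0]]
    - [-1,[0.97,-0.215,0],[0,0,0]]
    - [-1,[0.97,-0.215,0],[0,0,0]]
    - [-1,[0.97,-0.215,0],[0,0,0]]
    - [-1,[0.97,-0.215,0],[0,0,0]]
    - [-1,[0.97,-0.215,0],[0,0,0]]
    - [-1,[0.97,-0.215,0],[0,0,0]]
    - [-1,[0.97,-0.215,0],[0,0,0]]
    - [-1,[0.97,-0.215,0],[0,0,0]]
    - [-1,[0.97,-0.215,0.5],[0,0,0]]
    - [-1,[0,0,0.5],[0,0,0]]
    - [-1,[0,0,0],[0,0,0]]

```text
time_s: 4.1
eef_pos: [0.5943, 0.1992, 0.2173]
tool_rot: [0.905, 0.426, -0.003, -0.0]
contact_force: [-0.9, -0.2, -0.7]
grip_width: 0.999
finger_force: 0.0
```

Call:
step_arm:
  moves:
    - [-1,[0.08,0.02,0.7],[0,0,0]]
    - [-1,[0,0,0.7],[0,0,0]]
    - [-1,[0,0,0.7],[0,0,0]]
    - [-1,[0,0,0.7],[0,0,0]]
    - [-1,[0,0,0.7],[0,0,0]]
    - [-1,[0,0,0.7],[0,0,0]]
    - [-1,[0,0,0.6],[0,0,0]]
    - [-1,[0,0,0],[0,0,0]]
    - [1,[0,0,0],[0,0,0]]
    - [1,[0,0,0],[0,0,0]]
    - [1,[0,0,0],[0,0,0]]
    - [1,[0,0,0],[0,0,0]]
    - [1,[0,0,0],[0,0,0]]
    - [1,[0,0,0],[0,0,0]]
    - [1,[0,0,0],[0,0,0]]
    - [1,[0,0,0],[0,0,0]]
  force: 40

```text
time_s: 5.7
eef_pos: [0.599, 0.2002, 0.1012]
tool_rot: [0.905, 0.426, 0.001, 0.001]
contact_force: [2.2, -4.9, 5.7]
grip_width: 0.176
finger_force: 43.1
```

Call:
step_arm:
  moves:
    - [1,[0,0,0],[0,0,0]]
    - [1,[0,0,0],[0,0,0]]
    - [1,[0,0,0],[0,0,-0.7]]
    - [1,[0,0,0],[0,0,-0.7]]
    - [1,[0,0,0],[0,0,-0.7]]
    - [1,[0,0,0],[0,0,-0.7]]
    - [1,[0,0,0],[0,0,-0.7]]
    - [1,[0,0,0],[0,0,-0.7]]
    - [1,[0,0,0],[0,0,-0.7]]
    - [1,[0,0,0],[0,0,-0.7]]
    - [1,[0,0,0],[0,0,-0.7]]
    - [1,[0,0,0],[0,0,-0.5]]
    - [1,[0,0,0],[0,0,0]]
    - [1,[0,0,0],[0,0,0]]
    - [1,[0,0,0],[0,0,0]]
  force: 80

```text
time_s: 7.2
eef_pos: [0.5994, 0.2, 0.1014]
tool_rot: [0.7, 0.714, 0.001, 0.001]
contact_force: [2.1, -5.2, 5.4]
grip_width: 0.167
finger_force: 79.9
```

Run:
```python
from plant import *
o=get_obs();q=o["tool_rot"];import numpy as np
print(np.degrees(2*np.arctan2(q[1],q[0])),o["ft_torque"],o["contact_force"],o["eef_pos"])
```

```text
91.14448620725814 [-0.76559339 -0.2632209  -0.3434373 ] [ 2.12346756 -5.21437166  5.36633669] [0.59942125 0.2000418  0.10135273]
```

Call:
step_arm:
  moves:
    - [1,[0,0,0],[0,0,-0.3]]
    - [1,[0,0,0],[0,0,-0.2]]
    - [1,[0,0,0],[0,0,0]]
    - [1,[0,0,0],[0,0,0]]

```text
time_s: 7.6
eef_pos: [0.5994, 0.2001, 0.1014]
tool_rot: [0.683, 0.73, 0.001, 0.001]
contact_force: [2.5, -5.4, 5.8]
grip_width: 0.166
finger_force: 90.7
```

Run:
```python
from plant import *
o=get_obs();q=o["tool_rot"];import numpy as np
print(np.degrees(2*np.arctan2(q[1],q[0])),o["ft_torque"],o["contact_force"],o["eef_pos"])
```

```text
93.84916751641644 [-0.86333097 -0.21086084 -2.11656144] [ 2.52878206 -5.36948016  5.82085323] [0.5994181  0.20005959 0.10139029]
```

Hard stop felt (2.1 N m). Now four clicks clockwise.

Call:
step_arm:
  moves:
    - [1,[0,0,0],[0,0,0.5]]
    - [1,[0,0,0],[0,0,0.8]]
    - [1,[0,0,0],[0,0,0.8]]
    - [1,[0,0,0],[0,0,0.8]]
    - [1,[0,0,0],[0,0,0.8]]
    - [1,[0,0,0],[0,0,0.8]]
    - [1,[0,0,0],[0,0,0.8]]
    - [1,[0,0,0],[0,0,0.8]]
    - [1,[0,0,0],[0,0,0.8]]
    - [1,[0,0,0],[0,0,0.8]]
    - [1,[0,0,0],[0,0,0.8]]
    - [1,[0,0,0],[0,0,0.8]]
    - [1,[0,0,0],[0,0,0.8]]
    - [1,[0,0,0],[0,0,0.8]]
    - [1,[0,0,0],[0,0,0.8]]
    - [1,[0,0,0],[0,0,0.8]]
    - [1,[0,0,0],[0,0,0.8]]
    - [1,[0,0,0],[0,0,0.65]]
    - [1,[0,0,0],[0,0,0]]
    - [1,[0,0,0],[0,0,0]]

```text
time_s: 9.6
eef_pos: [0.5989, 0.2006, 0.1014]
tool_rot: [0.996, 0.091, 0.001, 0.0]
contact_force: [0.9, -3.4, 6.3]
grip_width: 0.169
finger_force: 79.9
```

Run:
```python
from plant import *
o=get_obs();q=o["tool_rot"];import numpy as np
print(np.degrees(2*np.arctan2(q[1],q[0])),o["ft_torque"],o["contact_force"],o["eef_pos"])
```

```text
10.48010560629598 [-0.486212   -0.19488929  0.02108457] [ 0.93330584 -3.44948723  6.28419023] [0.59889029 0.20057417 0.10137202]
```

Call:
step_arm:
  moves:
    - [-1,[0,0,0],[0,0,0]]
    - [-1,[0,0,0],[0,0,0]]
    - [-1,[0,0,0],[0,0,0]]
    - [-1,[0,0,0],[0,0,0]]
    - [-1,[0,0,0],[0,0,0]]
    - [-1,[0,0,-0.4],[0,0,0]]
    - [-1,[0,0,-0.8],[0,0,0]]
    - [-1,[0,0,-0.8],[0,0,0]]
    - [-1,[0,0,-0.8],[0,0,0.77]]
    - [-1,[0,0,-0.8],[0,0,0.77]]
    - [-1,[0,0,-0.8],[0,0,0.77]]
    - [-1,[-0.115,0.965,0],[0,0,0]]
    - [-1,[-0.115,0.965,0],[0,0,0]]
    - [-1,[-0.115,0.965,0],[0,0,0]]
    - [-1,[-0.115,0.965,0],[0,0,0]]
    - [-1,[-0.115,0.965,0],[0,0,0]]
    - [-1,[-0.115,0.965,0],[0,0,0]]
    - [-1,[-0.115,0.965,0],[0,0,0]]
    - [-1,[-0.115,0.965,0],[0,0,0]]
    - [-1,[-0.115,0.965,0],[0,0,0]]
  force: 50

```text
time_s: 11.6
eef_pos: [0.5592, -0.0154, 0.2112]
tool_rot: [1.0, -0.029, 0.001, 0.0]
contact_force: [0.9, 0.0, 0.3]
grip_width: 1.005
finger_force: 0.0
```

Call:
step_arm:
  moves:
    - [-1,[-0.115,0.965,0],[0,0,0]]
    - [-1,[-0.115,0.965,0],[0,0,0]]
    - [-1,[-0.115,0.965,0],[0,0,0]]
    - [-1,[-0.115,0.965,0],[0,0,0]]
    - [-1,[-0.115,0.965,0],[0,0,0]]
    - [-1,[-0.115,0.965,0],[0,0,0]]
    - [-1,[-0.115,0.965,0],[0,0,0]]
    - [-1,[-0.115,0.965,0],[0,0,0]]
    - [-1,[-0.115,0.965,0],[0,0,0]]
    - [-1,[-0.115,0.965,0],[0,0,0]]
    - [-1,[-0.115,0.965,0],[0,0,0]]
    - [-1,[-0.115,0.965,0],[0,0,0]]
    - [-1,[0,0,0],[0,0,0]]
    - [-1,[0,0,0],[0,0,0]]

```text
time_s: 13.0
eef_pos: [0.5078, -0.3017, 0.2108]
tool_rot: [1.0, -0.03, 0.0, -0.0]
contact_force: [-0.6, 0.5, -0.9]
grip_width: 0.999
finger_force: 0.0
```

Run:
```python
from plant import *
from h import *
o=get_obs();q=o["tool_rot"];print(np.degrees(2*np.arctan2(q[1],q[0])),o["eef_pos"],o["contact_force"])
d=get_image("top");P=cloud(d);c=d["color"]
m=np.zeros(c.shape[:2],bool);m[105:170,172:225]=1;m&=(P[...,2]>.085)&(P[...,2]<.125)
v,u=np.nonzero(m);print("bar",m.sum(),rect(ray(d,np.c_[u,v],.109)))
cv2.imwrite("pics/a.png",cv2.resize(c[100:240,165:500,::-1],None,fx=2.3,fy=2.3,interpolation=cv2.INTER_CUBIC))
```

```text
-3.451142522142931 [ 0.5077804  -0.30169094  0.21079318] [-0.56146777  0.53030607 -0.91352013]
bar 232 (array([594.8, 197.3]), array([60.4, 20.9]), 9.75)
```

View pics/a.png

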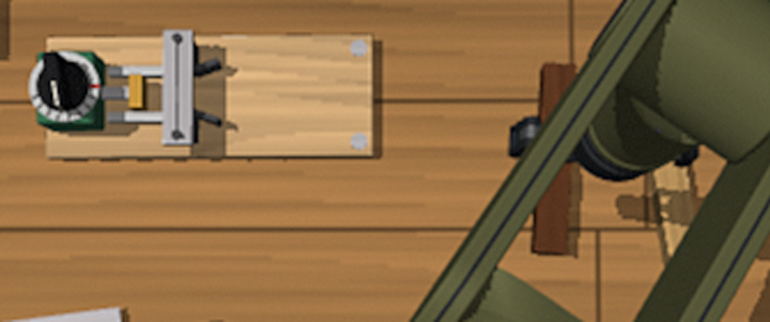

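Top view: the white line on the dial at (57,95) points straight down, about 80°, which is click 4. The gripper straddles the dark stick at (550,160) and is clear of the pale one at (675,210).

Call:
step_arm:
  moves:
    - [-1,[0,0,0.8],[0,0,0]]
    - [-1,[0,0,0.8],[0,0,0]]
    - [-1,[0,0,0.8],[0,0,0]]
    - [-1,[0,0,0.8],[0,0,0]]
    - [-1,[0,0,0.8],[0,0,0]]
    - [-1,[0,0,0.8],[0,0,0]]
    - [-1,[0,0,0.8],[0,0,0]]
    - [-1,[0,0,0.8],[0,0,0]]
    - [-1,[0,0,0.8],[0,0,0]]
    - [-1,[0,0,0.4],[0,0,0]]
    - [-1,[0,0,0],[0,0,0]]
    - [1,[0,0,0],[0,0,0]]
    - [1,[0,0,0],[0,0,0]]
    - [1,[0,0,0],[0,0,0]]
    - [1,[0,0,0],[0,0,0]]
    - [1,[0,0,0],[0,0,0]]
    - [1,[0,0,0],[0,0,0]]
  force: 40

```text
time_s: 14.75
eef_pos: [0.5086, -0.3021, 0.0214]
tool_rot: [1.0, -0.029, 0.001, 0.001]
contact_force: [0.2, 0.9, 6.1]
grip_width: 0.387
finger_force: 41.9
```

Call:
step_arm:
  moves:
    - [1,[0,0,-0.4],[0,0,0]]
    - [1,[0,0,-0.9],[0,0,0]]
    - [1,[0,0,-0.9],[0,0,0]]
    - [1,[0,0,-0.9],[0,0,0]]
    - [1,[0,0,-0.9],[0,0,0]]
    - [1,[0,0,0],[0,0,-0.92]]
    - [1,[0,0,0],[0,0,-0.92]]
    - [1,[0,0,0],[0,0,-0.92]]
    - [1,[0,0,0],[0,0,-0.92]]
    - [1,[0,0,0],[0,0,-0.92]]
    - [1,[0,0,0],[0,0,-0.92]]
    - [1,[0,0,0],[0,0,-0.92]]
    - [1,[0,0,0],[0,0,-0.92]]
    - [1,[0,0,0],[0,0,-0.92]]
    - [1,[0,0,0],[0,0,-0.92]]
    - [1,[0,0,0],[0,0,-0.92]]
    - [1,[0,0,0],[0,0,-0.92]]
    - [1,[0,0,0],[0,0,-0.92]]
    - [1,[0,0,0],[0,0,-0.92]]
    - [1,[0,0,0],[0,0,-0.92]]

```text
time_s: 16.75
eef_pos: [0.5073, -0.3011, 0.1203]
tool_rot: [0.768, 0.64, -0.0, -0.001]
contact_force: [0.2, -0.3, -1.5]
grip_width: 0.389
finger_force: 41.0
```

Call:
step_arm:
  moves:
    - [1,[0,0,0],[0,0,-0.92]]
    - [1,[0,0,0],[0,0,-0.92]]
    - [1,[0.878,0.362,0],[0,0,0]]
    - [1,[0.878,0.362,0],[0,0,0]]
    - [1,[0.878,0.362,0],[0,0,0]]
    - [1,[0.878,0.362,0],[0,0,0]]
    - [1,[0.878,0.362,0],[0,0,0]]
    - [1,[0.878,0.362,0],[0,0,0]]
    - [1,[0.878,0.362,0],[0,0,0]]
    - [1,[0.878,0.362,0],[0,0,0]]
    - [1,[0.878,0.362,0],[0,0,0]]
    - [1,[0.878,0.362,0],[0,0,0]]
    - [1,[0,0,0],[0,0,0]]
    - [1,[0,0,0],[0,0,0]]

```text
time_s: 18.15
eef_pos: [0.5961, -0.0808, 0.1202]
tool_rot: [0.704, 0.711, -0.0, -0.0]
contact_force: [0.5, 0.7, -1.5]
grip_width: 0.393
finger_force: 40.9
```

Run:
```python
from plant import *
from h import *
o=get_obs();q=o["tool_rot"];print(q,np.degrees(2*np.arctan2(q[1],q[0])),o["eef_pos"],o["contact_force"],o["grip_width"])
a=get_image("top");b=get_image("side");np.savez("t1.npz",**a);np.savez("s1.npz",**b)
for d in(a,b):
    e=o["eef_pos"];print(proj(d,[e,e+[0,.12,0]]))
A=cv2.resize(a["color"][90:210,165:430,::-1],None,fx=2.5,fy=2.5,interpolation=cv2.INTER_CUBIC)
B=cv2.resize(b["color"][120:300,130:400,::-1],(662,290),interpolation=cv2.INTER_CUBIC)
cv2.imwrite("pics/b.png",np.vstack([A,B]))if A.shape[1]==662 else cv2.imwrite("pics/b.png",np.vstack([cv2.resize(A,(662,300)),B]))
```

```text
[ 7.03647221e-01  7.10549272e-01 -4.76151844e-04 -3.06233627e-04] 90.55926500572508 [ 0.59607673 -0.08079635  0.12022084] [ 0.54623266  0.7471793  -1.47645281] 0.39271786316159163
[[311.28957478 133.19254005]
 [257.5226341  133.42923094]]
[[251.7211866  168.82154179]
 [221.21616295 202.36057573]]
```

View pics/b.png

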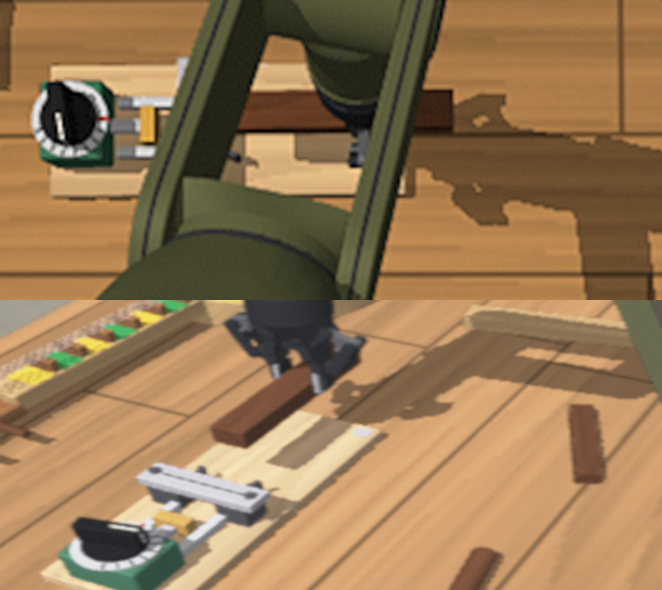

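The stick is held level (top view bar at (240..450,110); side view front end at (230,430)) and lies along the guide. Next I measure its pose in hand.

Run:
```python
from h import *
for f,r in(("t1",(255,350,120,150)),("s1",(205,300,150,215))):
    d=dict(np.load(f+".npz"));P=cloud(d);c=d["color"].astype(int)
    m=np.zeros(c.shape[:2],bool);m[r[2]:r[3],r[0]:r[1]]=1
    m&=(c[...,0]>c[...,2]+20)&(P[...,2]>.125)&(P[...,2]<.14)
    Q=P[m];print(f,m.sum(),Q.min(0),Q.max(0),np.median(Q[:,2]))
    for y0 in np.arange(-.2,.06,.03):
        s=Q[(Q[:,1]>y0)&(Q[:,1]<y0+.03)]
        if len(s)>15:print(round(y0+.015,3),np.round([s[:,0].min(),s[:,0].max(),s[:,2].mean()],4))
```

```text
t1 677 [ 0.57619711 -0.15549995  0.12504799] [0.61068398 0.03246844 0.13416517] 0.12823251693021565
-0.155 [0.5774 0.6104 0.1287]
-0.125 [0.5767 0.6107 0.1286]
-0.065 [0.577  0.5865 0.1273]
-0.035 [0.5767 0.6089 0.1282]
-0.005 [0.5762 0.6091 0.1283]
0.025 [0.5769 0.6091 0.128 ]
s1 671 [ 0.57497198 -0.13622239  0.12501305] [0.62503927 0.04221151 0.13759662] 0.1275742247480951
-0.095 [0.5868 0.6122 0.1277]
-0.065 [0.5759 0.625  0.1279]
-0.035 [0.575  0.6111 0.1276]
-0.005 [0.5751 0.6113 0.1275]
0.025 [0.5763 0.611  0.1277]
```

Call:
step_arm:
  moves:
    - [1,[-0.2,0.14,0.5],[0,0,0]]
    - [1,[0,0,0.8],[0,0,0]]
    - [1,[0,0,0.8],[0,0,0]]
    - [1,[0,0,0.5],[0,0,0]]
    - [1,[0,0,0.3],[0,0,0]]
    - [1,[0,0,0.2],[0,0,0]]
    - [1,[0,0,0],[0,0,0]]
    - [1,[0,0,0],[0,0,0]]
  force: 25

```text
time_s: 19.05
eef_pos: [0.6006, -0.0864, 0.0433]
tool_rot: [0.704, 0.71, 0.0, 0.0]
contact_force: [-0.1, 1.0, -3.0]
grip_width: 0.388
finger_force: 40.9
```

Call:
step_arm:
  moves:
    - [1,[0,0,0.06],[0,0,0]]
    - [1,[0,0,0.04],[0,0,0]]
    - [1,[0.2,0,0],[0,0,0]]
    - [1,[0.2,0,0],[0,0,0]]
    - [1,[0.2,0,0],[0,0,0]]
    - [1,[0.2,0,0],[0,0,0]]
    - [1,[0.2,0,0],[0,0,0]]
    - [1,[0.2,0,0],[0,0,0]]
    - [1,[0,0,0],[0,0,0]]

```text
time_s: 19.95
eef_pos: [0.5998, -0.0553, 0.0403]
tool_rot: [0.704, 0.71, 0.0, -0.0]
contact_force: [0.7, -0.1, -3.0]
grip_width: 0.387
finger_force: 40.9
```

Call:
step_arm:
  moves:
    - [1,[0.2,0,0],[0,0,0]]
    - [1,[0.2,0,0],[0,0,0]]
    - [1,[0.2,0,0],[0,0,0]]
    - [1,[0.2,0,0],[0,0,0]]
    - [1,[0.2,0,0],[0,0,0]]
    - [1,[0.2,0,0],[0,0,0]]
    - [1,[0,0,0],[0,0,0]]

```text
time_s: 20.65
eef_pos: [0.5995, -0.0254, 0.0403]
tool_rot: [0.704, 0.71, 0.0, -0.0]
contact_force: [-1.3, -0.4, -2.2]
grip_width: 0.388
finger_force: 40.9
```

Call:
step_arm:
  moves:
    - [1,[0.15,0,0],[0,0,0]]
    - [1,[0.15,0,0],[0,0,0]]
    - [1,[0.15,0,0],[0,0,0]]
    - [1,[0,0,0],[0,0,0]]

```text
time_s: 21.05
eef_pos: [0.5994, -0.0145, 0.0403]
tool_rot: [0.704, 0.71, 0.0, -0.0]
contact_force: [-0.3, -0.3, -1.6]
grip_width: 0.393
finger_force: 40.9
```

Call:
step_arm:
  moves:
    - [1,[0.12,0,0],[0,0,0]]
    - [1,[0.12,0,0],[0,0,0]]
    - [1,[0.12,0,0],[0,0,0]]
    - [1,[0.08,0,0],[0,0,0]]
    - [1,[0.06,0,0],[0,0,0]]
    - [1,[0,0,0],[0,0,0]]

```text
time_s: 21.65
eef_pos: [0.5994, -0.0022, 0.0403]
tool_rot: [0.704, 0.71, 0.0, 0.0]
contact_force: [0.2, -0.5, -1.6]
grip_width: 0.393
finger_force: 40.9
```

Call:
step_arm:
  moves:
    - [1,[0.04,0,0],[0,0,0]]
    - [1,[0.04,0,0],[0,0,0]]
    - [1,[0,0,0],[0,0,0]]

```text
time_s: 21.95
eef_pos: [0.5994, -0.0004, 0.0403]
tool_rot: [0.704, 0.71, 0.0, 0.0]
contact_force: [0.1, 0.6, -1.5]
grip_width: 0.391
finger_force: 40.9
```

Call:
step_arm:
  moves:
    - [1,[0.04,0,0],[0,0,0]]
    - [1,[0.04,0,0],[0,0,0]]
    - [1,[0,0,0],[0,0,0]]

```text
time_s: 22.25
eef_pos: [0.5994, 0.0016, 0.0403]
tool_rot: [0.704, 0.71, -0.0, -0.0]
contact_force: [0.2, -0.0, -2.5]
grip_width: 0.389
finger_force: 40.9
```

Call:
step_arm:
  moves:
    - [1,[0.04,0,0],[0,0,0]]
    - [1,[0.04,0,0],[0,0,0]]
    - [1,[0,0,0],[0,0,0]]

```text
time_s: 22.55
eef_pos: [0.5995, 0.0027, 0.0403]
tool_rot: [0.704, 0.71, -0.0, 0.001]
contact_force: [0.3, -5.0, -2.8]
grip_width: 0.39
finger_force: 40.9
```

Call:
step_arm:
  moves:
    - [1,[0.04,0,0],[0,0,0]]
    - [1,[0,0,0],[0,0,0]]

```text
time_s: 22.75
eef_pos: [0.5995, 0.0029, 0.0404]
tool_rot: [0.704, 0.71, -0.001, 0.001]
contact_force: [-1.1, -7.0, -1.7]
grip_width: 0.393
finger_force: 40.9
```

Contact with the stop at 5–7 N. Releasing and rising.

Call:
step_arm:
  moves:
    - [0.2,[0,0,0],[0,0,0]]
    - [-0.2,[0,0,0],[0,0,0]]
    - [-0.6,[0,0,0],[0,0,0]]
    - [-1,[0,0,0],[0,0,0]]
    - [-1,[0,0,0],[0,0,0]]
    - [-1,[0,0,-0.4],[0,0,0]]
    - [-1,[0,0,-0.8],[0,0,0]]
    - [-1,[0,0,-0.9],[0,0,0]]
    - [-1,[0,0,-0.9],[0,0,0]]
    - [-1,[0,0,-0.9],[0,0,0]]
    - [-1,[-0.9,0,0],[0,0,0]]
    - [-1,[-0.9,0,0],[0,0,0]]
    - [-1,[-0.9,0,0],[0,0,0]]
    - [-1,[-0.9,0,0],[0,0,0]]
    - [-1,[-0.9,0,0],[0,0,0]]
    - [-1,[-0.9,0,0],[0,0,0]]
    - [-1,[-0.9,0,0],[0,0,0]]
    - [-1,[-0.9,0,0],[0,0,0]]
    - [-1,[-0.9,0,0],[0,0,0]]
    - [-1,[-0.9,0,0],[0,0,0]]

```text
time_s: 24.75
eef_pos: [0.6013, -0.2213, 0.1386]
tool_rot: [0.704, 0.71, 0.0, 0.0]
contact_force: [-0.1, 0.6, 0.1]
grip_width: 1.004
finger_force: 0.0
```

Run:
```python
from plant import *
from h import *
a=get_image("top");b=get_image("side");np.savez("t2.npz",**a);np.savez("s2.npz",**b)
d=a;P=cloud(d);c=d["color"].astype(int)
def box(n,u0,u1,v0,v1,z0,z1,zr,col=0):
    m=np.zeros(c.shape[:2],bool);m[v0:v1,u0:u1]=1;m&=(P[...,2]>z0)&(P[...,2]<z1)
    if col:m&=c.sum(-1)<330
    v,u=np.nonzero(m);print(n,m.sum(),np.median(P[m][:,2]) if m.any() else 0,rect(ray(d,np.c_[u,v],zr)) if m.sum()>5 else 0)
box("dial",172,225,105,170,.085,.125,.109)
box("stick",262,345,105,175,.035,.06,.048,1)
box("pale",436,485,135,240,.02,.045,.03)
A=cv2.resize(a["color"][100:180,165:345,::-1],(720,320),interpolation=cv2.INTER_CUBIC)
B=cv2.resize(b["color"][180:310,140:300,::-1],(345,280),interpolation=cv2.INTER_CUBIC)
o=np.zeros((600,720,3),np.uint8);o[:320]=A;o[320:,:345]=B;cv2.imwrite("pics/c.png",o)
```

```text
dial 234 0.10724190904636777 (array([594.8, 197.2]), array([60.5, 20.9]), 10.3)
stick 714 0.047426834894949144 (array([595.7, -16.6]), array([112.5,  33.7]), 89.79)
pale 1269 0.02936344519495293 (array([ 486.4, -425.7]), array([199.2,  36.7]), 9.56)
```

View pics/c.png

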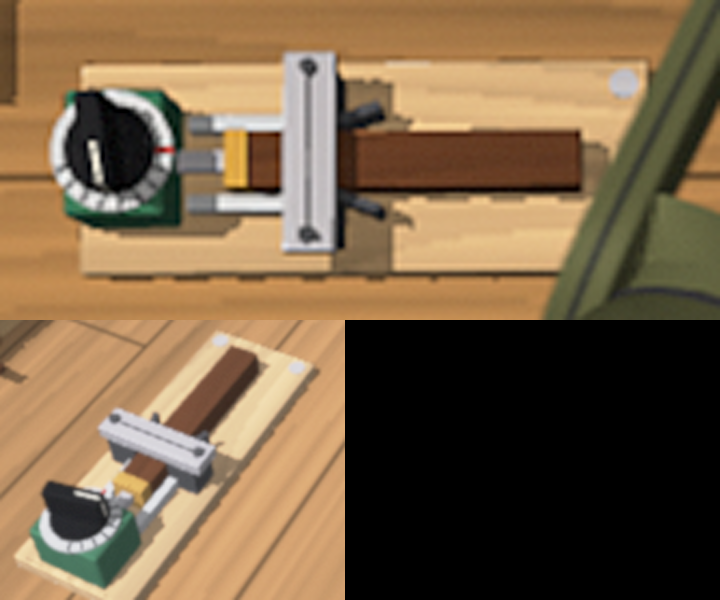

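The stick lies flat and centred, touching the brass stop at (235,158). Its rear end is where it should be to about 1 mm, the dial is on click 4, and the pale stick hasn't moved. Handing in.

```bash
python3 -c "
from plant import *
print(job_done())"
```

```text
the job is handed in; nothing more can be done
None
```

I handed the job in at about 25 s: the dial went back to its zero stop and then to click 4, the dark stick lies flat under the guide bar against the brass stop, and the pale stick hasn't moved; no verdict came back.

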